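# Fill the tube carrier and hold it ready to carry

### The arm

A 6-joint arm with a two-finger parallel gripper is mounted at the origin on the work surface. World frame = base frame: x ahead of the robot, y to its left, z up, the work surface at z = 0. Lengths are in m, angles in degrees, forces in N, time in s.
With the tool pointing down it reaches from about 0.375 to 0.9 m from the base axis. Payload 3.1 kg.
Tool frame: the origin (TCP) lies between the finger pads; the fingertips stand 11 mm ahead of it and the grasp point (between the pads) lies 8 mm behind it; x points along the fingers, y is the direction in which the jaws open and shut, and the axes are right-handed (so a half turn about x gives the same grasp; the last joint's range is limited). The gripper opens to 87 mm and grips with 3 to 60 N. Pads are 19 mm wide; open, the fingers measure 117 mm over their backs; the gripper's body (75 mm by 190 mm) begins 51 mm behind the grasp point.
Start: joints at [-84.769, 30.224, 82.088, -0, 67.689, -10.227], TCP at [0.167, -0.602, 0.234] pointing down, gripper open.
Joint ranges: [-176.69, 176.69], [-43.24, 126.21], [12.49, 139.97], [-82, 262], [0, 151.66], [-163.58, 163.58]. Speed limits (degrees/s): [159.86, 159.86, 180, 180, 180, 180].

### API

Orientations are given as a 3x3 rotation matrix whose columns are the frame's x, y, z axes.
In Python, from rig import bot gives the robot as it stands.
- The arm moves only by the shell command python3 -m inch 'ROWS' [OPENING]. ROWS is a JSON object of lists of equal length, an entry for each row: "dp": the shift along the tool's x, y, z in mm, a list of three; "yaw": the turn about the tool's x in degrees. In form: {"dp": [[tx, ty, tz], ...], "yaw": [yaw, ...]}. A call has 1 to 20 rows; each row shifts and turns the commanded pose from where the row before left it, along the tool's axes as they then stand; what a row does not reach is not made up. A row lasts 1/12 s, in which the tool goes at most 41.7 mm and 7.16 degrees, less where a joint would pass 70% of its speed; a pose out of reach is approached as far as the arm can. A call is refused whole if a number of a shift passes 41.7 or a number of a turn 7.16, either way. A call with a gripper value outside its range is refused whole. OPENING is the finger opening in mm, from 0 to 87, set as the call begins (- or left out, the last holds). The fingers move at their own pace and stop on an object; the grip force is fixed at half the most. Time passes only in rows, so rows that do not move let the fingers close. It gives the time, the measured TCP pose, the force and the opening at its end, in the units of the state.
- bot.read_state(): the state, without advancing time (a new reading comes with each control period).
- bot.capture(name): name is "scene" or "top" or "wrist"; returns a dict with "color" (400x640x3 uint8, red, green, blue), "intrinsics" (3x3 intrinsics, pixels), "pose" (4x4, takes a point from camera to world coordinates). Camera axes: x right, y down, z forward; pixel columns grow to the right and rows downward; lengths in m; the calibration is good to about 2 mm. A picture is of the moment at which its call begins. There is no depth.
- bot.hand_in(): hands the job in, once; it reports no verdict.
The state is a dict: "time_s": time; "joint_positions": joint angles; "qvel": joint speeds; "tau": joint torques, N m; "position": TCP position; "tcp_rot": TCP orientation; "force": force on the tool from outside, world axes, zero at the start; "moment": the same for the moment, N m; "opening": opening from 0.0 (shut) to 1.0 (fully open).
Only numpy, scipy, OpenCV 4.12 (cv2) and the standard library are available. Lean on these libraries where they do the work, as an engineer would, in place of code of your own. Each camera call takes 0.05 s, during which the arm holds its last target.

### The job

Move the one long capped tube from the bores of the dry block heater into the empty place of the four-place tube carrier, fully home beside the three tubes already there, and let go of it while the carrier stands on the bench. Then take the carrier by the bar of its handle, lift it straight up about 10 cm clear of the bench and hold it there above its spot, steady and level: the program finishes while still holding it in the air. Keep the tube and the carrier upright throughout, and leave the short tubes, the other carrier tubes and everything else on the bench in place.

Things in the scene. Friction and masses are not known exactly. Their poses are not given: they have to be found in the camera images.
- sample: The tube to move, the only long one in the heater: capped conical tube 115 mm tall, off-white body 29 mm in diameter, the lowest 14 mm tapering to a 10 mm foot; blue cap 34 mm in diameter on its top 13 mm; 40 to 85 g. Origin: centre of its foot; z up its axis. It stands in any of the heater's bores, its cap top 152 mm above the bench; grip it by the cap.
- sample_cap (a point): Centre of the top face of the long tube's cap, 115 mm above its origin.
- short_a: Short capped tube in another bore of the heater, 80 mm tall, otherwise like the long one. Origin: centre of its foot. To be left alone.
- short_b: Second short capped tube, the same as short_a, in the third bore of the heater. To be left alone.
- heater: Dry block heater, fixed: white housing 210 (x) by 215 (y) by 85 mm tall; aluminium block 66 by 176 mm, its top 97 mm above the bench, with three upright bores 31 mm in diameter, 60 mm deep (floors 37 mm above the bench), in a row at x = +25, y = -56, 0, +56 mm. Origin: centre of its underside on the bench; the display is on its -x side.
- carrier: Loose grey block 110 (x) by 122 (y) by 70 mm tall, at any yaw on the bench; with handle 300 to 410 g, with four tubes about 600 g. Four bores 31 mm wide at x = +-33, y = +-38 mm, floors 6 mm above its underside; only the one at +33, +38 is empty. Origin: centre of its underside. Seated tubes reach 121 mm above the underside; gaps between caps: 32 mm along x, 42 mm along y.
- carrier_handle: Handle fixed rigidly on the carrier (same origin and axes): steel posts 6 by 14 mm at x = +-44, y = 0 mm; between them along x a black bar 14 mm wide (y), 17 mm tall, 82 mm free length, top 161 mm and underside 144 mm above the carrier's underside. Grip it at mid-length across its width (fingers closing along y), over the loaded carrier's balance point.
- grip_bar (a point): Centre of the handle's grip bar, 153 mm above the carrier's underside; axes as the carrier's.
- empty_place (a point): Centre of the floor of the empty bore; the long tube's origin belongs here. Axes as the carrier's.
- empty_mouth (a point): Centre of the mouth of the empty bore, in the carrier's top face, 64 mm above its floor. Axes as the carrier's.
- place_a (a point): Centre of the floor of the carrier bore that holds tube_a.
- tube_a: Long capped tube (as the sample, 115 mm) already in the carrier at x = +33, y = -38 mm. Origin: centre of its foot.
- place_b (a point): Centre of the floor of the carrier bore that holds tube_b.
- tube_b: Long capped tube already in the carrier at x = -33, y = +38 mm. Origin: centre of its foot.
- place_c (a point): Centre of the floor of the carrier bore that holds tube_c.
- tube_c: Long capped tube already in the carrier at x = -33, y = -38 mm. Origin: centre of its foot.
- stage_frame: Bystander: black microscope stage insert frame lying flat, 110 by 160 by 6 mm. Origin: centre of its underside.
- well_plate: Bystander: clear six-well culture plate, 86 by 128 by 19 mm. Origin: centre of its underside.
- dish_stack: Bystander: stack of three lidded culture dishes, 60 mm in diameter, 48 mm tall. Origin: centre of its underside.
- marker: Bystander: marker pen lying on the bench, 130 mm long, 13 mm thick. Origin: under its middle.
- pipette: Bystander: grey and white micropipette lying on the bench, about 255 mm long, 37 mm high. Origin: under its middle.

How it is judged:
By the outcome, as a careful person would: the job done as asked, in the order asked, and still so for the second after the job is handed in, while the arm keeps its last pose, push and grip.
It also fails if it takes over 67 s, if anything falls off the work surface, if the arm or the gripper's body presses on something with over 40 N, if the wrist force passes 120 N, or if a joint passes its speed limit or range.

## Working session

There is one attempt and no reset: what is moved stays moved. The work goes in short steps, Python scripts to look and compute and a shell command to move; the robot and the scene stay as the last step left them, time stands still between calls to the robot, and variables do not carry over. Pictures are saved under pics/ and viewed, and the job is handed in when it is done.

```bash
ls; mkdir -p pics
python3 - <<'E'
from rig import bot
import cv2,numpy as np
for n in ["scene","top","wrist"]:
    c=bot.capture(n); cv2.imwrite(f"pics/{n}0.png",c["color"][:,:,::-1]); print(n,c["intrinsics"].tolist(),np.round(c["pose"],3).tolist())
s=bot.read_state(); print(s)
E
```

```text
pics
scene [[416.90287238827733, 0.0, 330.7430403518736], [0.0, 416.90287238827733, 200.6111721323063], [0.0, 0.0, 1.0]] [[-0.546, 0.644, -0.535, 1.068], [0.838, 0.407, -0.364, 0.329], [-0.017, -0.647, -0.762, 0.908], [0.0, 0.0, 0.0, 1.0]]
top [[464.7690890210082, 0.0, 317.3462994116047], [0.0, 464.7690890210082, 205.39915814003805], [0.0, 0.0, 1.0]] [[0.013, -0.996, 0.083, 0.43], [-1.0, -0.014, -0.008, -0.051], [0.009, -0.083, -0.997, 1.322], [0.0, 0.0, 0.0, 1.0]]
wrist [[313.1261562889473, 0.0, 321.5404684176248], [0.0, 313.1261562889473, 199.2160518028521], [0.0, 0.0, 1.0]] [[0.266, -0.931, -0.249, 0.234], [-0.964, -0.258, -0.067, -0.583], [-0.002, 0.258, -0.966, 0.385], [0.0, 0.0, 0.0, 1.0]]
{'time_s': 0.15, 'joint_positions': array([-8.47700856e+01,  3.02663072e+01,  8.21401503e+01,  1.18338992e-03,
        6.76893452e+01, -1.02282628e+01]), 'qvel': array([ 0.00336796, -0.19585338, -0.19153444,  0.11298355, -0.03122259,
       -0.00404488]), 'tau': array([ 1.95337907e-04, -4.40431380e+01, -1.76841938e+01,  6.33169385e-02,
        5.52587374e-02, -1.12566463e-04]), 'position': array([ 0.16655738, -0.60183046,  0.23279748]), 'tcp_rot': array([[-1.33385380e-04,  2.66527225e-01, -9.63827381e-01],
       [ 1.66685413e-03, -9.63825991e-01, -2.66527072e-01],
       [-9.99998602e-01, -1.64211046e-03, -3.15701709e-04]]), 'force': array([-0.69526351,  0.04719144,  0.05446747]), 'moment': array([-0.01641832, -0.01012135,  0.00754209]), 'opening': 1.0044377473950803}
```

View pics/scene0.png

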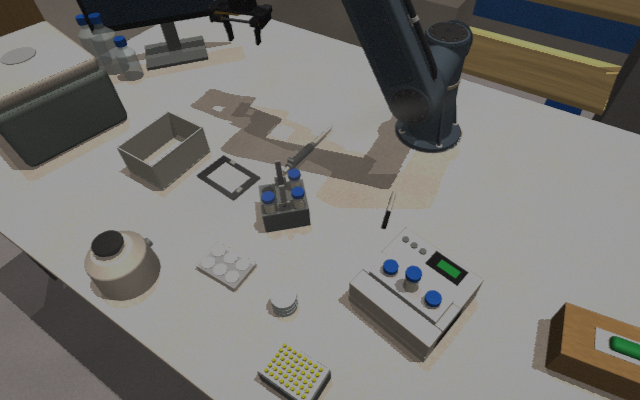

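View pics/top0.png

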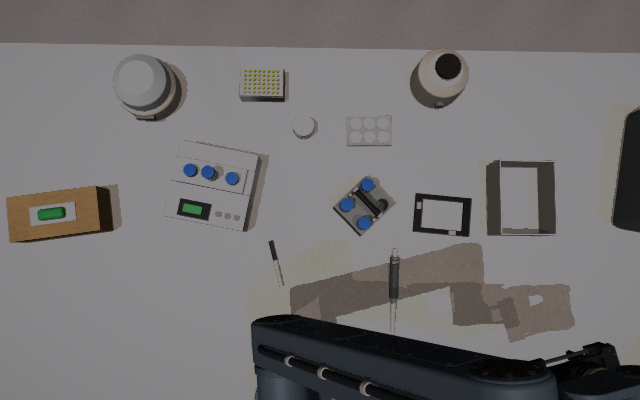

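View pics/wrist0.png

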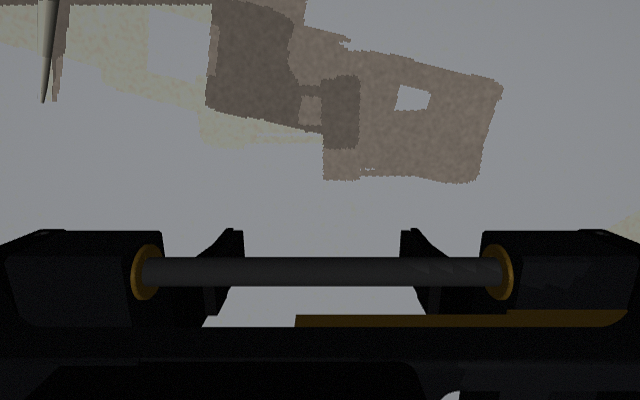

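The scene view shows the heater at about (415,290), with blue caps at (391,267), (413,274) and (433,298). The middle one shows body below its cap, so it is the long tube. The carrier is at (285,205). In the top view the carrier is at (363,206), with the empty bore at about (382,205). Next I'll measure the caps.

```bash
cat > h.py <<'E'
from rig import bot
import cv2,numpy as np
def ray(c,uv,z):
    d=c["pose"][:3,:3]@np.linalg.inv(c["intrinsics"])@np.array([uv[0],uv[1],1.]); o=c["pose"][:3,3]
    return o+d*(z-o[2])/d[2]
def proj(c,p):
    q=c["pose"][:3,:3].T@(np.asarray(p)-c["pose"][:3,3]); q=c["intrinsics"]@q; return q[:2]/q[2]
def blobs(c,lo=(100,120,50),hi=(128,255,255),amin=25):
    h=cv2.cvtColor(c["color"],cv2.COLOR_RGB2HSV); m=cv2.inRange(h,lo,hi)
    n,l,s,ce=cv2.connectedComponentsWithStats(m)
    return [(ce[i].round(1),s[i].tolist()) for i in range(1,n) if s[i][4]>amin]
def save(c,name,box=None,k=1):
    im=c["color"][:,:,::-1]
    if box: x,y,w,h=box; im=im[y:y+h,x:x+w]
    cv2.imwrite("pics/"+name,cv2.resize(im,None,fx=k,fy=k,interpolation=cv2.INTER_CUBIC))
def remap(s): return s["tcp_rot"]
E
python3 - <<'E'
from h import *
for n in ["scene","top"]:
    c=bot.capture(n)
    for b,s in blobs(c):
        print(n,b,s,[ray(c,b,z)[:2].round(3).tolist() for z in(.152,.117,.121)])
    save(c,n+"_c.png",(310,160,110,90) if n=="top" else (240,150,90,90),6)
    save(c,n+"_h.png",(155,130,120,110) if n=="top" else (340,220,150,140),5 if n=="top" else 4)
E
```

```text
scene [561.   22.8] [473, 0, 167, 54, 4227] [[-0.63, 0.214], [-0.708, 0.209], [-0.699, 0.21]]
scene [94.8 17.9] [88, 12, 14, 13, 129] [[0.247, -1.31], [0.209, -1.386], [0.213, -1.378]]
scene [80.4 19.2] [75, 14, 11, 12, 86] [[0.283, -1.35], [0.247, -1.428], [0.251, -1.419]]
scene [119.7  41. ] [113, 36, 14, 11, 115] [[0.311, -1.082], [0.276, -1.148], [0.28, -1.14]]
scene [563.1 106.8] [545, 99, 37, 16, 219] [[-0.122, 0.342], [-0.177, 0.343], [-0.171, 0.343]]
scene [293.6 173. ] [288, 169, 12, 9, 93] [[0.51, -0.162], [0.484, -0.184], [0.487, -0.182]]
scene [297.3 192.2] [291, 187, 13, 12, 126] [[0.557, -0.116], [0.534, -0.136], [0.537, -0.134]]
scene [267.4 196.1] [261, 191, 13, 12, 112] [[0.606, -0.169], [0.585, -0.192], [0.587, -0.19]]
scene [390.4 266.7] [384, 260, 14, 15, 176] [[0.622, 0.172], [0.601, 0.165], [0.604, 0.166]]
scene [413.3 273.6] [406, 266, 16, 17, 207] [[0.611, 0.22], [0.59, 0.215], [0.592, 0.215]]
scene [433.  298.3] [426, 291, 16, 16, 205] [[0.641, 0.277], [0.621, 0.274], [0.623, 0.275]]
top [189.5 169.5] [183, 164, 13, 12, 120] [[0.614, 0.265], [0.619, 0.275], [0.618, 0.274]]
top [207.3 171.8] [201, 166, 13, 13, 133] [[0.608, 0.22], [0.614, 0.228], [0.613, 0.227]]
top [231.3 178. ] [225, 172, 13, 13, 124] [[0.593, 0.159], [0.598, 0.165], [0.598, 0.164]]
top [367.  184.5] [361, 179, 13, 12, 129] [[0.582, -0.186], [0.586, -0.19], [0.586, -0.189]]
top [346.1 204.3] [340, 198, 13, 13, 132] [[0.53, -0.133], [0.533, -0.135], [0.533, -0.135]]
top [363.9 222.7] [358, 217, 13, 13, 135] [[0.485, -0.178], [0.486, -0.182], [0.486, -0.182]]
```

View pics/top_c.png

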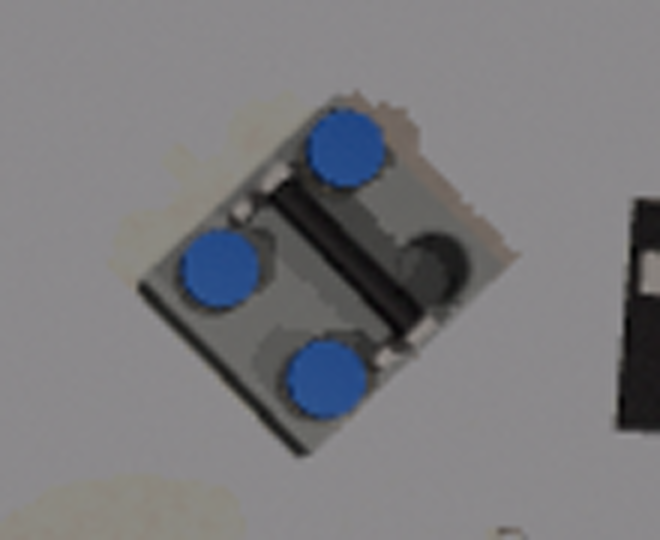

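View pics/scene_h.png

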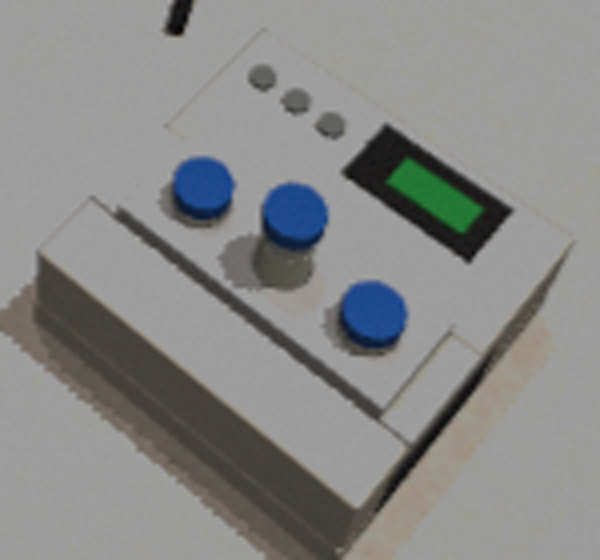

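View pics/top_h.png

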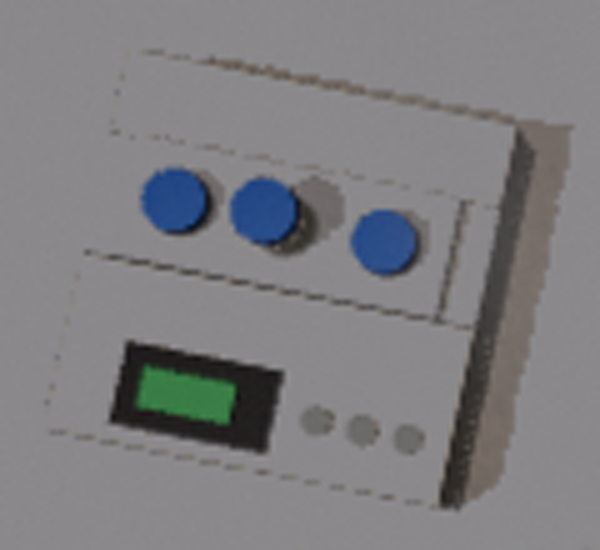

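View pics/scene_c.png

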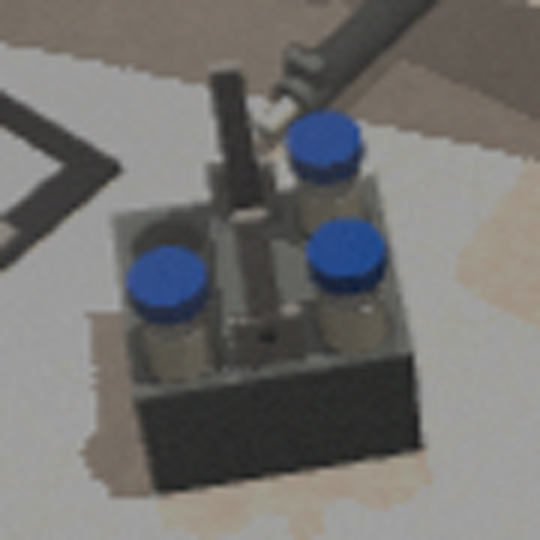

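```bash
cat >> h.py <<'E'
def st(): 
    s=bot.read_state(); R=s["tcp_rot"]
    print("t",round(s["time_s"],2),"p",s["position"].round(4).tolist(),"ang",round(float(np.degrees(np.arctan2(R[1,1],R[0,1]))),2),"tilt",np.degrees(R[:2,0]).round(2).tolist(),"F",s["force"].round(2).tolist(),"M",s["moment"].round(2).tolist(),"op",round(87*s["opening"],1),"q",s["joint_positions"].round(1).tolist())
    return s
def to(x,y,z,s=None):
    s=s or bot.read_state(); d=s["tcp_rot"].T@(np.array([x,y,z])-s["position"]); print("dp mm",(d*1000).round(1).tolist())
E
python3 -m inch '{"dp":[[-2,0,0],[-2,0,0],[-2,0,0],[-2,0,0],[-2,0,0],[-2,0,0],[-2,0,0],[-2,0,0],[-2,0,0]],"yaw":[-7.1,-7.1,-7.1,-7.1,-7.1,-7.1,-7.1,-7.1,-7.1]}' 87
python3 -c "
from h import *
st();to(.48,-.2,.25);to(.609,.22,.25)"
```

```text
time_s: 1.0
position: [0.1666, -0.6022, 0.2515]
tcp_rot: [[0.0, 0.984, -0.179], [0.0, -0.179, -0.984], [-1.0, -0.0, -0.0]]
force: [-0.4, 0.8, -1.0]
opening: 1.001
t 1.0 p [0.1666, -0.6022, 0.2515] ang -10.29 tilt [0.0, 0.02] F [-0.36, 0.78, -0.97] M [0.01, -0.09, -0.01] op 87.1 q [-84.8, 29.1, 81.0, 0.0, 69.9, -74.5]
dp mm [1.6, 236.5, -451.8]
dp mm [1.8, 288.3, -888.0]
```

```bash
python3 -m inch '{"dp":[[0,8,-15],[0,15,-30],[0,15,-30],[0,15,-30],[0,15,-30],[0,15,-30],[0,15,-30],[0,15,-30],[0,15,-30],[0,15,-30],[0,15,-30],[0,15,-30],[0,15,-30],[0,15,-30],[0,15,-30],[0,15,-30],[0,8,-15]],"yaw":[0,0,0,0,0,0,0,0,0,0,0,0,0,0,0,0,0]}' >/dev/null
python3 -m inch '{"dp":[[0,2,-15],[0,3,-30],[0,3,-30],[0,3,-30],[0,3,-30],[0,3,-30],[0,3,-30],[0,3,-30],[0,3,-30],[0,3,-30],[0,3,-30],[0,3,-30],[0,3,-30],[0,2,-15]],"yaw":[0,0,0,0,0,0,0,0,0,0,0,0,0,0]}' >/dev/null
python3 -c "
from h import *
st();to(.609,.22,.25)
c=bot.capture('wrist');save(c,'w1.png')
for b,s in blobs(c): print(b,s[:5],ray(c,b,.152).round(4),ray(c,b,.117).round(4))
c=bot.capture('top')
for b,s in blobs(c): print(b,s[:5],ray(c,b,.152).round(4),ray(c,b,.121).round(4))
"
```

```text
t 3.58 p [0.6038, 0.2041, 0.2514] ang -10.5 tilt [0.03, 0.08] F [-0.27, 0.65, -0.54] M [0.01, -0.08, -0.04] op 86.9 q [8.6, 30.1, 79.1, 0.1, 70.7, 19.1]
dp mm [1.4, 2.2, -16.6]
[322.7 112.3] [304, 94, 38, 38, 1099] [0.6174 0.2757 0.152 ] [0.6176 0.276  0.117 ]
[322.9 181.4] [303, 162, 41, 40, 1270] [0.6076 0.2221 0.152 ] [0.6065 0.2149 0.117 ]
[322.9 230.4] [306, 215, 34, 32, 866] [0.5999 0.1801 0.152 ] [0.5977 0.1671 0.117 ]
[203.8 171.1] [202, 166, 5, 11, 32] [0.61   0.2288 0.152 ] [0.6148 0.2362 0.121 ]
[210.7 172.6] [208, 167, 7, 12, 58] [0.6064 0.2113 0.152 ] [0.6111 0.2182 0.121 ]
[231.3 178. ] [225, 172, 13, 13, 122] [0.5933 0.1587 0.152 ] [0.5977 0.1643 0.121 ]
[367.  184.5] [361, 179, 13, 12, 129] [ 0.5816 -0.1856  0.152 ] [ 0.5857 -0.1891  0.121 ]
[346.1 204.3] [340, 198, 13, 13, 132] [ 0.5305 -0.1329  0.152 ] [ 0.5331 -0.1351  0.121 ]
[363.9 222.7] [358, 217, 13, 13, 135] [ 0.4845 -0.1781  0.152 ] [ 0.486  -0.1815  0.121 ]
```

View pics/w1.png

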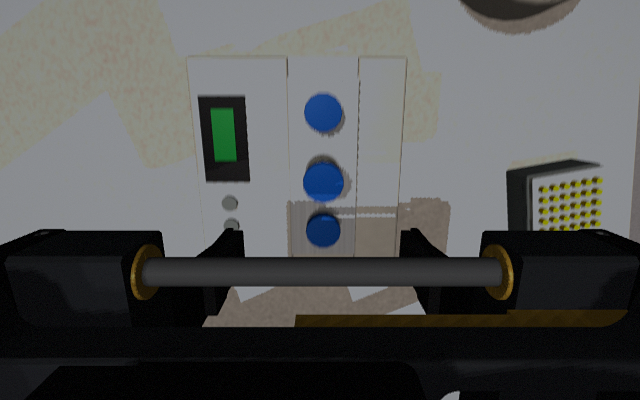

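The wrist view shows the heater's row of caps at columns 322–323. The long tube's cap is at (323,181), centred between the fingers. Estimates of the cap from the three cameras agree to within about 2 mm, near (0.608, 0.221).

```bash
python3 -m inch '{"dp":[[0,1,-9],[0,0,-8.5],[15,0,0],[25,0,0],[25,0,0],[20,0,0],[12,0,0],[8,0,0],[7,0,0],[0,0,0],[0,0,0],[0,0,0]],"yaw":[0,0,0,0,0,0,0,0,0,0,0,0]}' 80 >/dev/null
python3 -c "
from h import *
st();to(.608,.221,.139)
c=bot.capture('wrist');save(c,'w2.png')
c=bot.capture('scene');save(c,'s2.png',(340,200,160,140),4)
"
```

```text
t 4.68 p [0.6085, 0.2179, 0.1407] ang -10.65 tilt [0.13, 0.02] F [-0.7, -0.5, -0.35] M [0.01, -0.09, 0.0] op 79.7 q [9.8, 38.0, 83.6, 0.0, 58.3, 20.5]
dp mm [1.7, -1.1, -2.9]
```

View pics/w2.png

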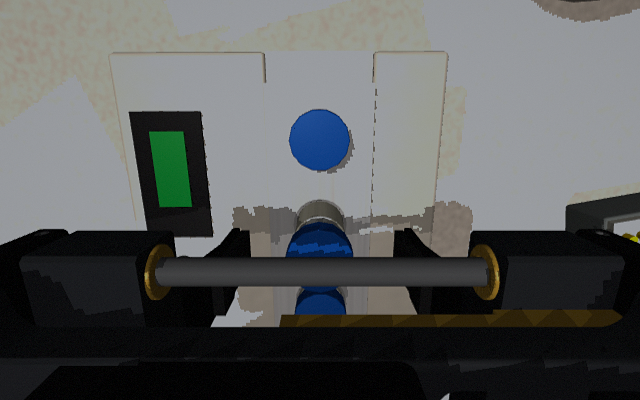

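View pics/s2.png

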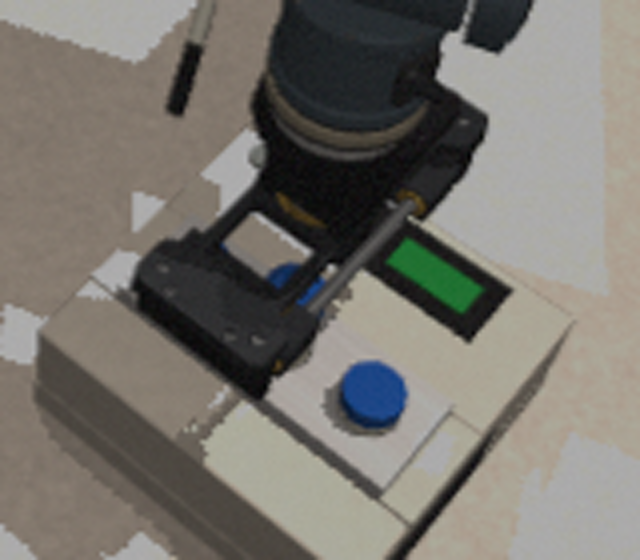

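The cap sits between the fingers at (320,250), centred laterally. I'll make a small correction and then close.

```bash
python3 -m inch '{"dp":[[1.5,-0.5,-2.5],[0,0,0],[0,0,0]],"yaw":[0,0,0]}' >/dev/null
python3 -m inch '{"dp":[[0,0,0],[0,0,0],[0,0,0],[0,0,0],[0,0,0],[0,0,0],[0,0,0],[0,0,0],[0,0,0],[0,0,0]],"yaw":[0,0,0,0,0,0,0,0,0,0]}' 0 >/dev/null
python3 -c "
from h import *
st()"
python3 -m inch '{"dp":[[-4,0,0],[-8,0,0],[-8,0,0],[-8,0,0],[-8,0,0]],"yaw":[0,0,0,0,0]}'
python3 -c "
from h import *
st()
c=bot.capture('wrist');save(c,'w3.png')
c=bot.capture('scene');save(c,'s3.png',(340,200,160,140),4)
"
```

```text
t 5.87 p [0.6076, 0.2204, 0.1381] ang -10.64 tilt [0.0, 0.0] F [0.2, 0.03, 0.36] M [-0.0, -0.05, 0.01] op 32.7 q [10.0, 38.3, 83.6, 0.0, 58.2, 20.7]
time_s: 6.28
position: [0.6079, 0.2204, 0.1754]
tcp_rot: [[0.001, 0.983, -0.185], [0.0, -0.185, -0.983], [-1.0, 0.001, -0.0]]
force: [-0.1, 0.0, -0.5]
opening: 0.379
t 6.28 p [0.6079, 0.2204, 0.1754] ang -10.64 tilt [0.06, 0.01] F [-0.06, 0.03, -0.53] M [-0.02, -0.12, 0.02] op 33.0 q [10.0, 35.6, 82.0, 0.0, 62.4, 20.7]
```

View pics/s3.png

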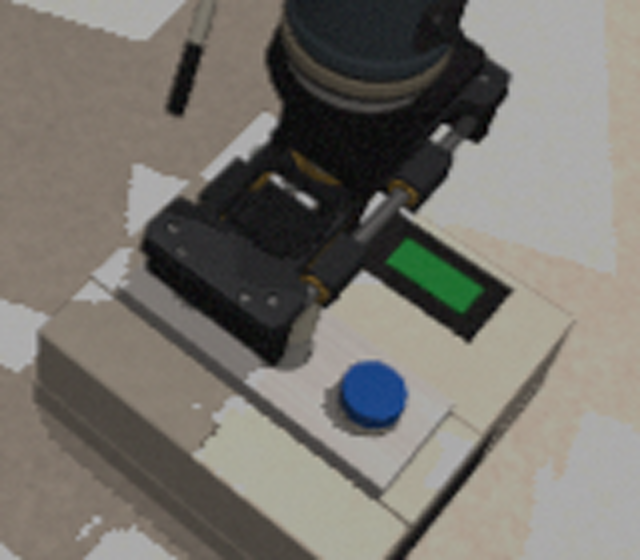

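View pics/w3.png

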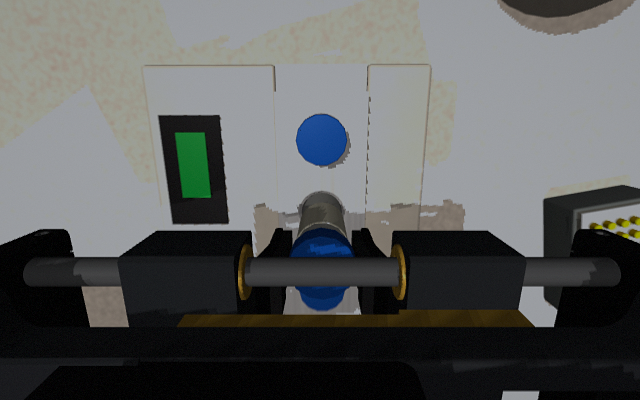

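The tube is gripped, with an opening of 33 mm, and it is rising out of the bore. Next I'll lift it clear and turn.

```bash
python3 -m inch '{"dp":[[-8,0,0],[-14,0,0],[-18,0,0],[-18,0,0],[-18,0,0],[-18,0,0],[-10,0,0],[-5,0,0],[0,0,0]],"yaw":[0,0,0,0,0,0,0,0,0]}' >/dev/null
python3 -m inch '{"dp":[[0,0,0],[0,0,0],[0,0,0],[0,0,0],[0,0,0],[0,0,0],[0,0,0],[0,0,0],[0,0,0],[0,0,0],[0,0,0],[0,0,0],[0,0,0],[0,0,0]],"yaw":[-2,-4.5,-4.5,-4.5,-4.5,-4.5,-4.5,-4.5,-4.5,-4.5,-4.5,-4.5,-3.5,0]}' >/dev/null
python3 -c "
from h import *
st();to(.538,-.237,.285)
c=bot.capture('wrist');save(c,'w4.png')
c=bot.capture('scene');save(c,'s4.png',(300,100,200,240),2)
"
```

```text
t 8.3 p [0.6068, 0.2201, 0.2813] ang 44.41 tilt [-0.19, -0.04] F [-0.75, 0.16, -0.11] M [0.03, -0.11, -0.04] op 33.0 q [10.0, 29.3, 75.6, -0.0, 75.3, -34.4]
dp mm [-3.2, -369.1, 278.4]
```

View pics/w4.png

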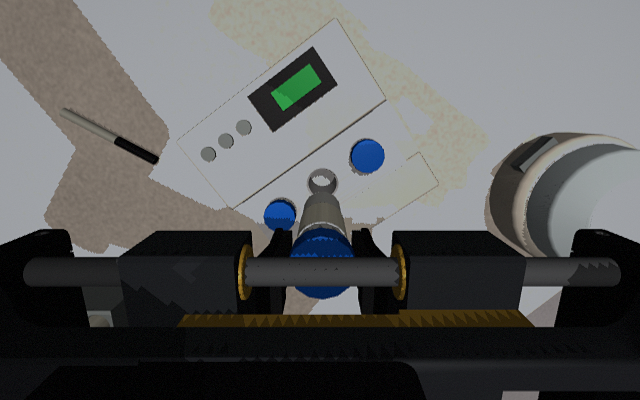

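View pics/s4.png

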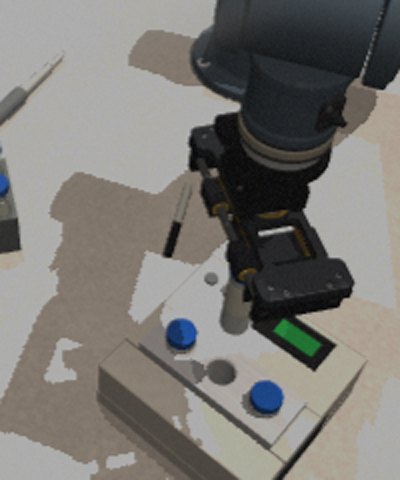

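The tube hangs upright and clear, and the empty bore is visible in the heater. Now I'll move it over the carrier.

```bash
python3 -m inch '{"dp":[[-4,-6,4],[-4,-14,10],[-4,-20,15],[-4,-23,17.5],[0,-23,17.5],[0,-23,17.5],[0,-23,17.5],[0,-23,17.5],[0,-23,17.5],[0,-23,17.5],[0,-23,17.5],[0,-23,17.5],[0,-23,17.5],[0,-23,17.5],[0,-23,17.5],[0,-23,17.5],[0,-21,15.5],[0,-20,14],[0,-8,6],[0,-4,3]],"yaw":[0,0,0,0,0,0,0,0,0,0,0,0,0,0,0,0,0,0,0,0]}' >/dev/null
python3 -m inch '{"dp":[[0,0,0],[0,0,0],[0,0,0]],"yaw":[0,0,0]}' >/dev/null
python3 -c "
from h import *
st();to(.538,-.237,.295)
c=bot.capture('wrist');save(c,'w5.png')
for b,s in blobs(c): print(b,s[:5],ray(c,b,.121).round(4))
c=bot.capture('scene');save(c,'s5.png',(200,80,200,200),3)
c=bot.capture('top');save(c,'t5.png',(290,140,140,120),4)
"
```

```text
t 10.32 p [0.5337, -0.2631, 0.2991] ang 44.43 tilt [-0.01, 0.05] F [-0.83, -0.35, 0.25] M [0.05, -0.19, 0.02] op 32.7 q [-37.0, 24.1, 81.9, 0.0, 74.0, -81.4]
dp mm [4.1, 21.4, -15.7]
[342.9  93.6] [326, 77, 34, 35, 922] [ 0.4842 -0.1826  0.121 ]
[408.7  93.3] [392, 77, 34, 34, 914] [ 0.531  -0.1363  0.121 ]
[403.3 168.1] [388, 153, 32, 31, 781] [ 0.5836 -0.1904  0.121 ]
[321.4 247.8] [290, 236, 63, 21, 981] [ 0.5855 -0.3167  0.121 ]
[321.5 290.6] [295, 286, 54, 13, 484] [ 0.6239 -0.3557  0.121 ]
```

View pics/w5.png

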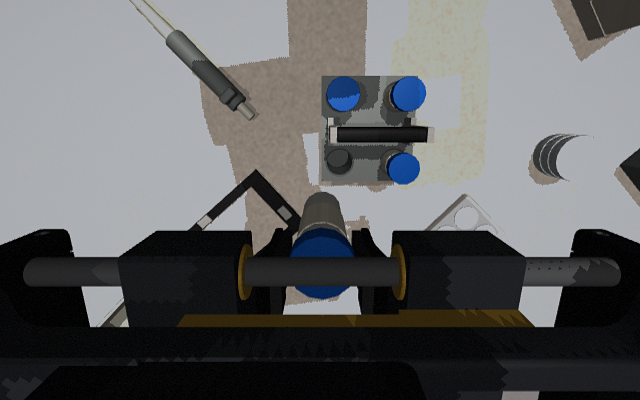

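View pics/s5.png

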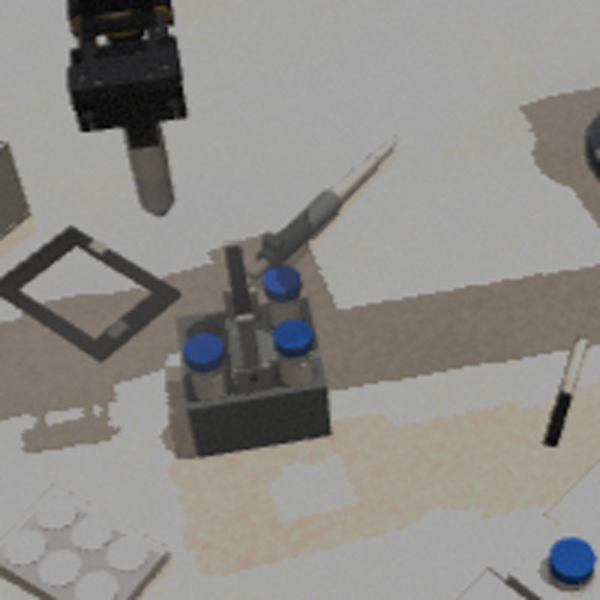

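View pics/t5.png

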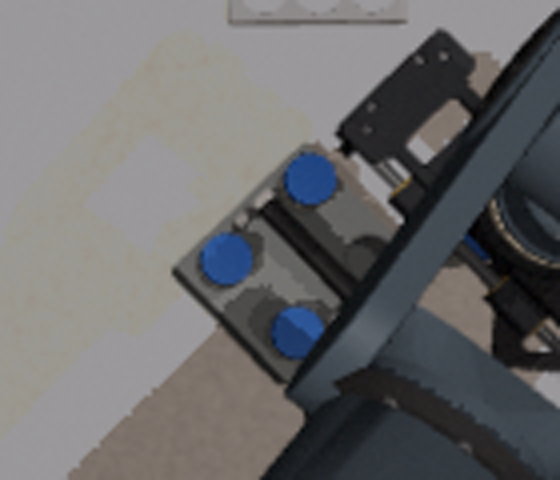

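The wrist view shows the carrier squarely, with caps at (343,94), (409,93) and (403,168) and the empty bore at (340,161). The held tube's foot is at about (321,195), 26 mm past the bore as planned from the oversum. I'll check the held tube against its model, then correct.

Run:
```python
from h import *
s=st();to(.5378,-.2362,.295)
t=np.linspace(0,2*np.pi,40)
def ov(c,name,box,k):
    im=cv2.resize(c["color"][:,:,::-1].copy(),None,fx=k,fy=k,interpolation=cv2.INTER_CUBIC)
    p=s["position"]
    for dz,r,col in((-.101,.005,(0,0,255)),(-.087,.0145,(0,255,0)),(.014,.017,(0,255,255)),(.001,.017,(255,255,0))):
        pts=np.array([proj(c,p+[r*np.cos(a),r*np.sin(a),dz]) for a in t])*k
        cv2.polylines(im,[pts.astype(int)],True,col,1)
    x,y,w,h=[v*k for v in box]; cv2.imwrite("pics/"+name,im[y:y+h,x:x+w])
ov(bot.capture('wrist'),'w6.png',(250,170,140,140),4)
ov(bot.capture('scene'),'s6.png',(210,80,70,90),6)
```

```text
t 10.47 p [0.5339, -0.2634, 0.2992] ang 44.45 tilt [-0.0, 0.02] F [-0.05, -0.57, -0.31] M [0.03, -0.14, 0.01] op 32.8 q [-37.0, 24.1, 81.9, 0.0, 74.0, -81.5]
dp mm [4.2, 21.9, -16.6]
```

View pics/w6.png

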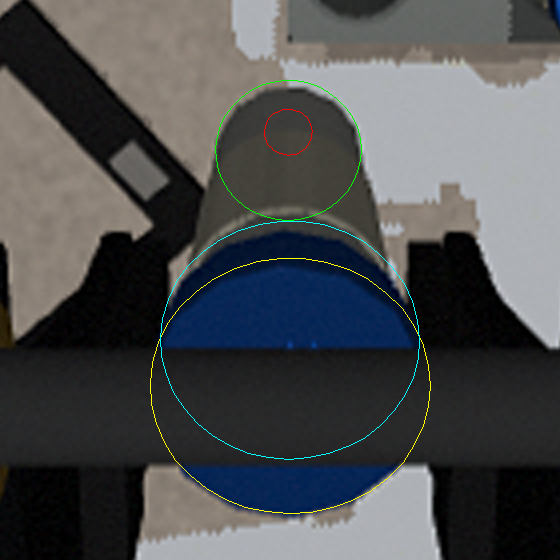

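View pics/s6.png

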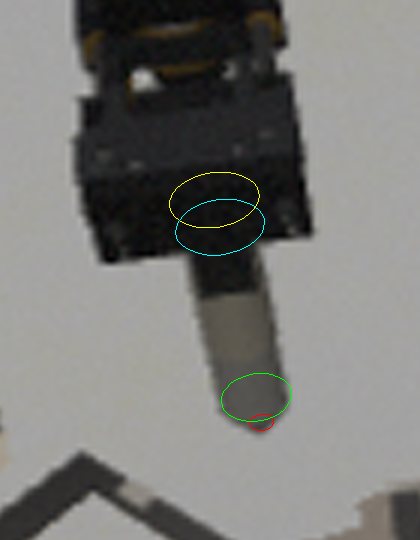

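```bash
python3 -m inch '{"dp":[[0,6,-4.5],[0,9.5,-7.5],[0,6,-4.5],[10,0,0],[18,0,0],[22,0,0],[22,0,0],[18,0,0],[12,0,0],[6,0,0],[0,0,0],[0,0,0],[0,0,0]],"yaw":[0,0,0,0,0,0,0,0,0,0,0,0,0]}' >/dev/null
python3 - <<'E'
from h import *
s=st();to(.5375,-.2363,.1850)
t=np.linspace(0,2*np.pi,40)
def ov(c,name,box,k):
    im=cv2.resize(c["color"][:,:,::-1].copy(),None,fx=k,fy=k,interpolation=cv2.INTER_CUBIC)
    p=s["position"]; e=np.array([.5375,-.2363,0])
    for q,r,col in((p+[0,0,-.101],.005,(0,0,255)),(e+[0,0,.07],.0155,(0,255,0))):
        pts=np.array([proj(c,q+[r*np.cos(a),r*np.sin(a),0]) for a in t])*k
        cv2.polylines(im,[pts.astype(int)],True,col,1)
    x,y,w,h=[v*k for v in box]; cv2.imwrite("pics/"+name,im[y:y+h,x:x+w])
ov(bot.capture('wrist'),'w7.png',(230,80,190,150),4)
ov(bot.capture('scene'),'s7.png',(230,120,100,100),6)
E
```

```text
t 11.65 p [0.5381, -0.2382, 0.1919] ang 44.37 tilt [0.09, -0.07] F [0.03, 0.16, -0.47] M [0.09, -0.12, -0.02] op 32.7 q [-34.7, 30.3, 90.0, -0.0, 59.7, -79.1]
dp mm [6.9, 0.9, -1.7]
```

View pics/w7.png

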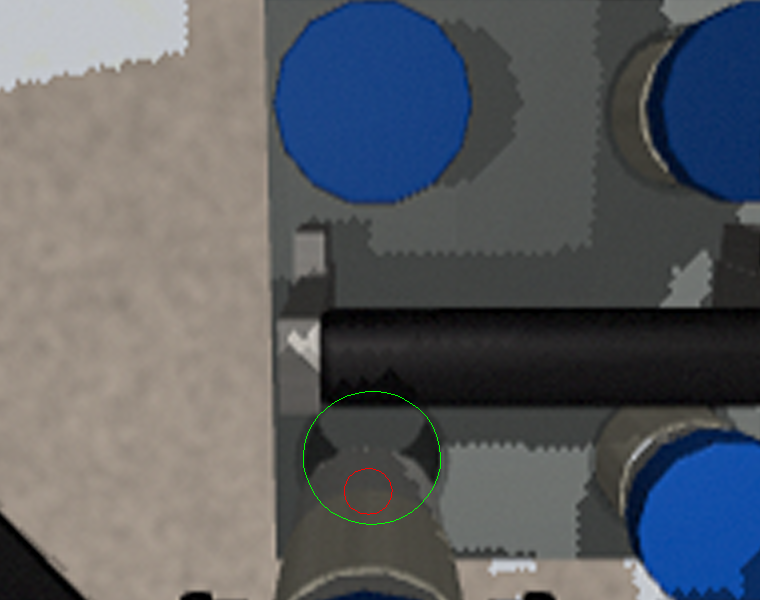

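View pics/s7.png

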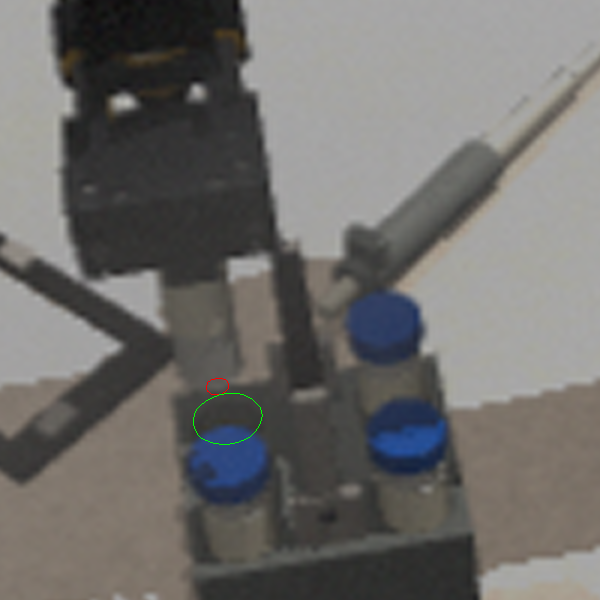

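```bash
python3 -m inch '{"dp":[[0,0.9,-2.8],[4,0,0],[7,0,0],[7,0,0],[4,0,0],[0,0,0],[0,0,0]],"yaw":[0,0,0,0,0,0,0]}' >/dev/null
cat > look.py <<'E'
from h import *
import sys
n=sys.argv[1]; ex,ey=.5375,-.2363
s=st();to(.5366,-.2354,.109)
t=np.linspace(0,2*np.pi,40)
def ov(c,name,box,k):
    im=cv2.resize(c["color"][:,:,::-1].copy(),None,fx=k,fy=k,interpolation=cv2.INTER_CUBIC)
    p=s["position"]; e=np.array([ex,ey,0])
    for q,r,col in((e+[0,0,.07],.0155,(0,255,0)),):
        pts=np.array([proj(c,q+[r*np.cos(a),r*np.sin(a),0]) for a in t])*k
        cv2.polylines(im,[pts.astype(int)],True,col,1)
    x,y,w,h=[v*k for v in box]; cv2.imwrite("pics/"+name,im[y:y+h,x:x+w])
ov(bot.capture('wrist'),'w%s.png'%n,(230,80,190,150),4)
ov(bot.capture('scene'),'s%s.png'%n,(230,120,100,100),6)
E
python3 look.py 8
```

```text
t 12.33 p [0.5358, -0.235, 0.1683] ang 44.35 tilt [-0.07, 0.05] F [0.12, 0.09, -0.02] M [-0.03, -0.08, -0.06] op 33.1 q [-34.6, 31.9, 91.5, 0.0, 56.7, -79.0]
dp mm [59.3, 0.3, 0.9]
```

View pics/w8.png

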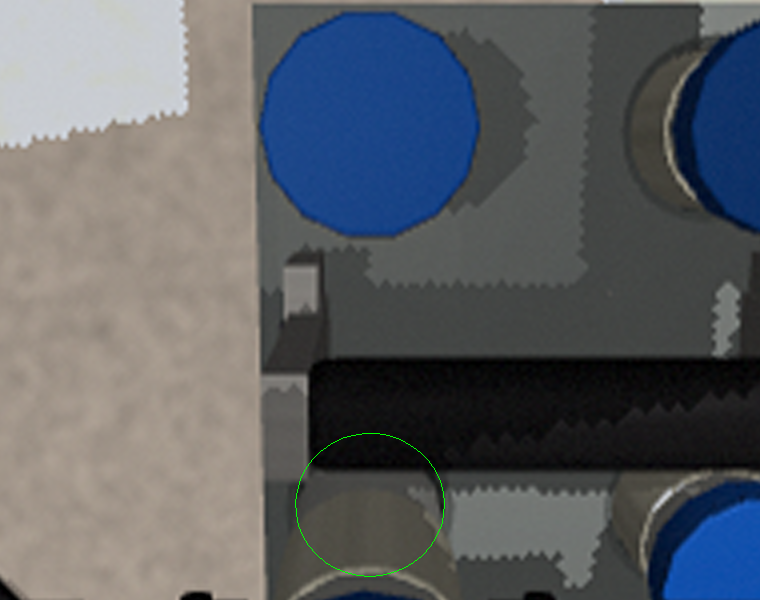

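View pics/s8.png

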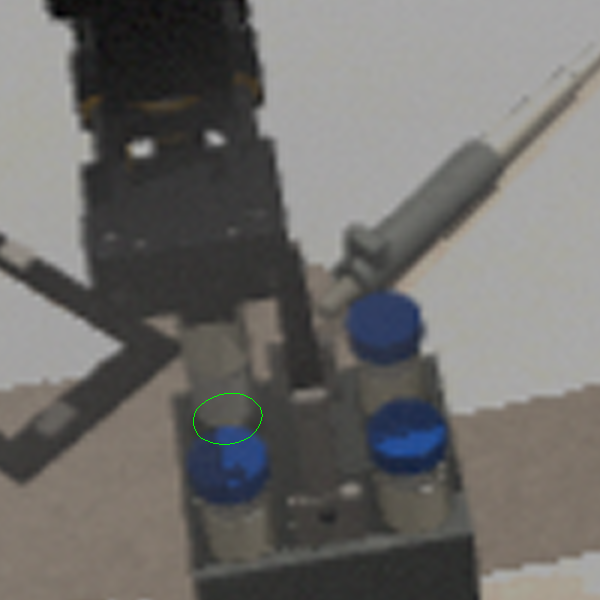

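The foot is at the mouth and looks centred in both views. I'll continue slowly and watch the force.

```bash
python3 -m inch '{"dp":[[2,0.3,0.6],[3,0,0],[3,0,0],[3,0,0],[3,0,0],[3,0,0],[0,0,0],[0,0,0]],"yaw":[0,0,0,0,0,0,0,0]}'
python3 look.py 9
```

```text
time_s: 13.1
position: [0.5366, -0.2353, 0.1517]
tcp_rot: [[-0.0, 0.715, 0.699], [0.0, 0.699, -0.715], [-1.0, -0.0, -0.001]]
force: [-0.5, -0.4, -1.7]
opening: 0.378
t 13.1 p [0.5366, -0.2353, 0.1517] ang 44.36 tilt [-0.03, 0.02] F [-0.54, -0.44, -1.74] M [-0.03, -0.2, 0.0] op 32.9 q [-34.6, 33.2, 92.2, 0.0, 54.6, -79.0]
dp mm [42.7, -0.1, 0.0]
```

View pics/w9.png

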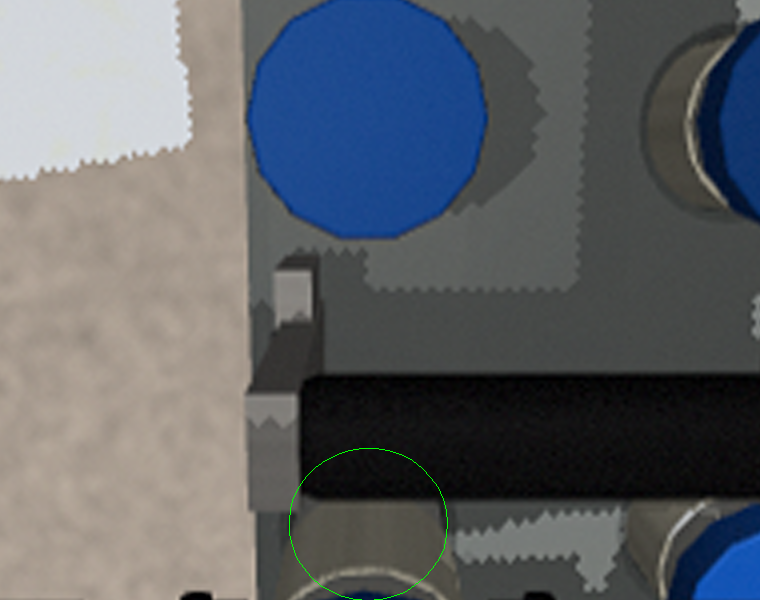

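View pics/s9.png

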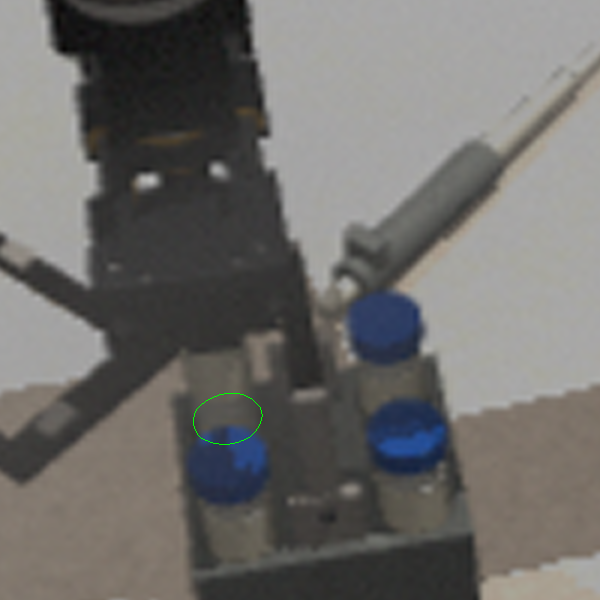

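```bash
python3 -m inch '{"dp":[[2,0,0],[3,0,0],[3,0,0],[3,0,0],[3,0,0],[3,0,0],[2,0,0],[0,0,0]],"yaw":[0,0,0,0,0,0,0,0]}'
python3 -c "
from h import *
st();to(.5366,-.2354,.107)"
```

```text
time_s: 13.87
position: [0.5365, -0.2352, 0.1324]
tcp_rot: [[-0.001, 0.715, 0.699], [0.001, 0.699, -0.715], [-1.0, -0.0, -0.001]]
force: [0.3, -0.6, -0.3]
opening: 0.377
t 13.87 p [0.5365, -0.2352, 0.1324] ang 44.36 tilt [-0.05, 0.03] F [0.32, -0.64, -0.27] M [-0.03, -0.19, -0.04] op 32.8 q [-34.6, 34.8, 93.0, -0.0, 52.3, -79.0]
dp mm [25.4, -0.0, 0.2]
```

```bash
python3 -m inch '{"dp":[[3,0,0],[3,0,0],[3,0,0],[3,0,0],[3,0,0],[3,0,0],[2,0,0],[1,0,0],[0,0,0]],"yaw":[0,0,0,0,0,0,0,0,0]}' | grep -E "pos|force"
python3 -m inch '{"dp":[[1,0,0],[1,0,0],[1,0,0],[0,0,0]],"yaw":[0,0,0,0]}'| grep -E "pos|force"
python3 look.py 10
```

```text
position: [0.5366, -0.2353, 0.1117]
force: [-0.4, -0.2, -1.0]
position: [0.5367, -0.2353, 0.1089]
force: [0.0, -0.8, -1.1]
t 14.95 p [0.5367, -0.2353, 0.1089] ang 44.36 tilt [-0.01, 0.01] F [0.01, -0.82, -1.08] M [0.04, -0.15, -0.02] op 32.7 q [-34.6, 36.8, 93.8, 0.0, 49.4, -79.0]
dp mm [-0.1, -0.1, -0.0]
```

View pics/w10.png

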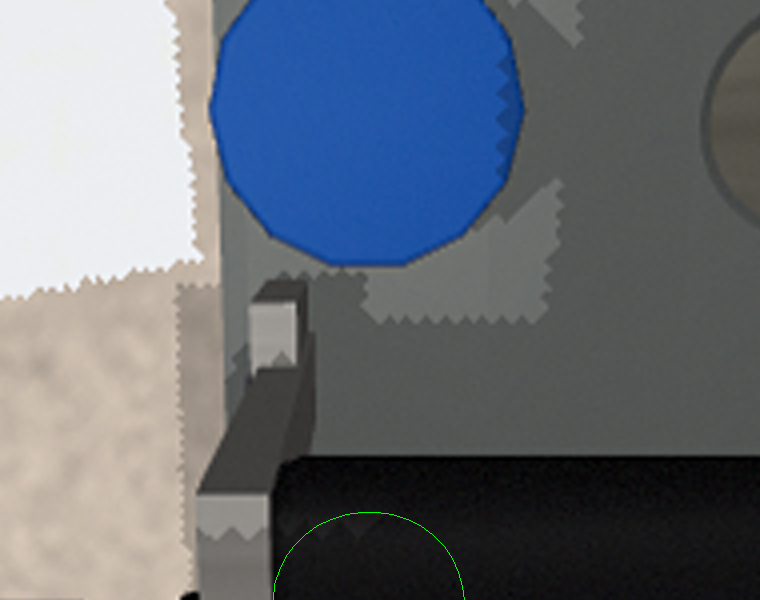

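View pics/s10.png

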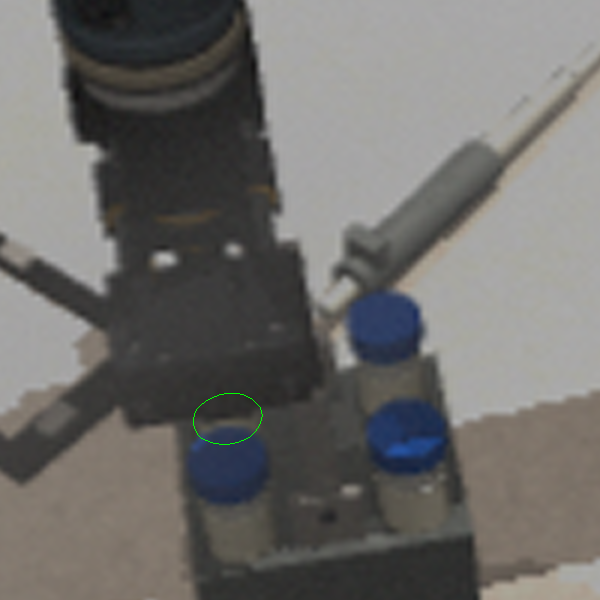

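```bash
python3 -m inch '{"dp":[[0.7,0,0],[0.6,0,0],[0,0,0]],"yaw":[0,0,0]}'| grep -E "pos|force"
python3 -m inch '{"dp":[[0.5,0,0],[0,0,0],[0,0,0]],"yaw":[0,0,0]}'| grep -E "pos|force"
```

```text
position: [0.5367, -0.2354, 0.1077]
force: [-0.1, -1.2, -0.6]
position: [0.5367, -0.2354, 0.1072]
force: [-0.8, 0.1, -0.6]
```

```bash
python3 -m inch '{"dp":[[0,0,0],[0,0,0],[0,0,0],[0,0,0],[0,0,0],[0,0,0]],"yaw":[0,0,0,0,0,0]}' 47| grep -E "pos|force|open"
python3 -m inch '{"dp":[[-2,0,0],[-5,0,0],[-10,0,0],[-18,0,0],[-22,0,0],[-22,0,0],[-22,0,0],[-18,0,0],[-10,0,0],[-5,0,0],[0,0,0],[0,0,0]],"yaw":[0,0,0,0,0,0,0,0,0,0,0,0]}'
python3 - <<'E'
from h import *
st()
c=bot.capture('wrist');save(c,'w11.png')
for b,s in blobs(c): print(b,s[:5],ray(c,b,.121).round(4))
c=bot.capture('scene');save(c,'s11.png',(230,130,100,100),6)
for b,s in blobs(c): print(b,s[:5],ray(c,b,.121).round(4))
E
```

```text
position: [0.5368, -0.2354, 0.1073]
force: [0.3, -0.2, -0.1]
opening: 0.538
time_s: 17.05
position: [0.5363, -0.2351, 0.2408]
tcp_rot: [[-0.001, 0.715, 0.699], [0.001, 0.699, -0.715], [-1.0, -0.0, -0.001]]
force: [-0.5, 0.4, 0.5]
opening: 0.539
t 17.05 p [0.5363, -0.2351, 0.2408] ang 44.35 tilt [-0.05, 0.03] F [-0.55, 0.37, 0.48] M [0.02, -0.13, 0.04] op 46.9 q [-34.6, 26.7, 87.4, 0.0, 65.9, -79.0]
[321.5 111.1] [302, 91, 40, 41, 1294] [ 0.4838 -0.1821  0.121 ]
[400.2 111.1] [381, 91, 40, 41, 1292] [ 0.5308 -0.1361  0.121 ]
[322.1 197.3] [304, 179, 37, 37, 1069] [ 0.5362 -0.235   0.121 ]
[394.5 197.8] [377, 179, 37, 38, 1100] [ 0.583  -0.1899  0.121 ]
[574.8  25.5] [510, 0, 130, 54, 3510] [-0.7046  0.2587  0.121 ]
[94.8 18. ] [88, 12, 14, 13, 130] [ 0.2139 -1.3768  0.121 ]
[80.6 19.3] [75, 14, 12, 12, 88] [ 0.251  -1.4172  0.121 ]
[119.7  41. ] [113, 36, 14, 11, 116] [ 0.2805 -1.1402  0.121 ]
[563.  106.8] [545, 99, 37, 16, 218] [-0.1708  0.3428  0.121 ]
[293.8 173.1] [289, 169, 11, 9, 73] [ 0.4871 -0.1812  0.121 ]
[266.6 179.3] [262, 177, 10, 5, 29] [ 0.5429 -0.2279  0.121 ]
[297.4 192.3] [291, 187, 13, 12, 125] [ 0.5367 -0.1335  0.121 ]
[267.5 196.3] [261, 191, 13, 13, 110] [ 0.5876 -0.1891  0.121 ]
[390.3 266.6] [384, 260, 14, 15, 177] [0.6035 0.1654 0.121 ]
[433.  298.3] [426, 291, 16, 16, 205] [0.6234 0.2746 0.121 ]
```

View pics/w11.png

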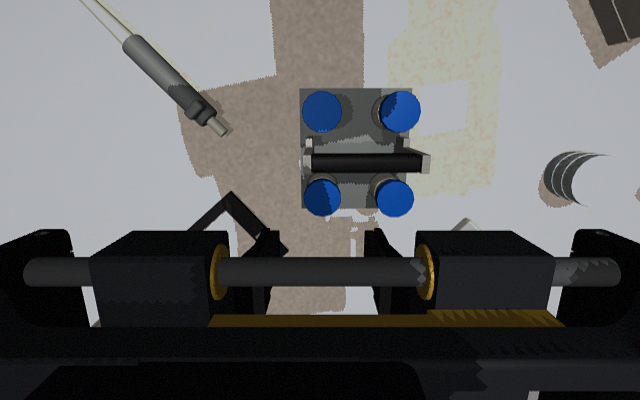

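View pics/s11.png

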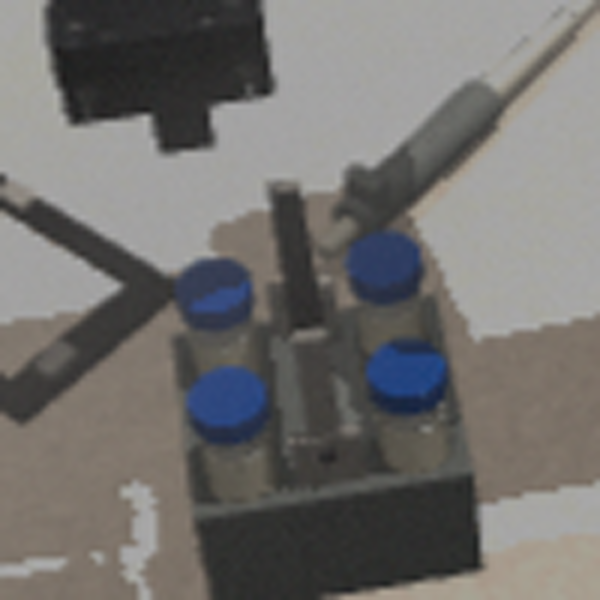

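All four caps sit at the same height, and the long tube is home at (322,197) with the same apparent size as its neighbours. Next I'll turn 90° for the handle.

```bash
python3 -m inch '{"dp":[[0,0,0],[0,0,0],[0,0,0],[0,0,0],[0,0,0],[0,0,0],[0,0,0],[0,0,0],[0,0,0],[0,0,0],[0,0,0],[0,0,0],[0,0,0],[0,0,0],[0,0,0]],"yaw":[4,6.5,6.5,6.5,6.5,6.5,6.5,6.5,6.5,6.5,6.5,6.5,6.5,6.5,4.3]}' 65 >/dev/null
python3 -m inch '{"dp":[[0,0,0],[0,0,0]],"yaw":[0,0]}' >/dev/null
python3 - <<'E'
from h import *
st();to(.5336,-.186,.2408)
c=bot.capture('wrist');save(c,'w12.png')
for b,s in blobs(c): print(b,s[:5],ray(c,b,.121).round(4))
c=bot.capture('top')
for b,s in blobs(c): print(b,s[:5],ray(c,b,.121).round(4))
E
```

```text
t 18.57 p [0.5363, -0.2351, 0.2401] ang -48.33 tilt [-0.11, 0.07] F [-0.73, 0.78, 0.09] M [-0.02, -0.05, -0.03] op 65.1 q [-34.6, 26.8, 87.4, -0.0, 66.0, 13.7]
dp mm [-0.6, -38.5, -30.6]
[320.9 120.4] [301, 100, 40, 41, 1282] [ 0.5847 -0.1903  0.121 ]
[231.2 124.8] [212, 105, 39, 41, 1257] [ 0.5317 -0.1362  0.121 ]
[323.6 195.6] [305, 178, 38, 37, 1063] [ 0.5376 -0.2354  0.121 ]
[240.1 200. ] [222, 182, 37, 37, 1045] [ 0.4847 -0.1822  0.121 ]
[189.5 169.6] [183, 164, 13, 12, 121] [0.6182 0.2735 0.121 ]
[231.3 178.1] [225, 172, 13, 13, 123] [0.5974 0.1643 0.121 ]
[367.  184.4] [361, 178, 13, 13, 130] [ 0.5859 -0.1891  0.121 ]
[346.3 204.3] [340, 198, 13, 13, 133] [ 0.5332 -0.1356  0.121 ]
```

View pics/w12.png

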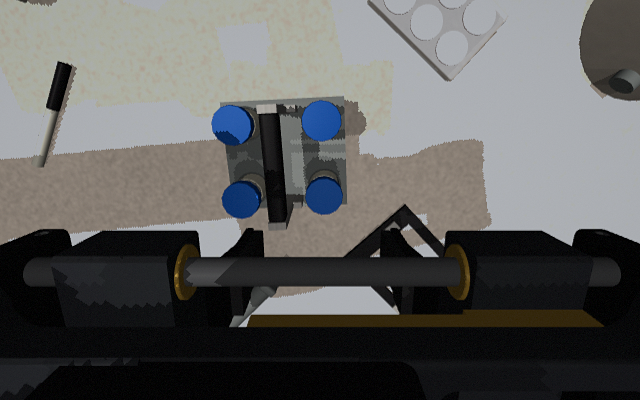

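The turn summed to 92.8° instead of 90°, so I'll back it off by 2.8°. The carrier centre averages (0.534, −0.186).

```bash
python3 -m inch '{"dp":[[0,0,0],[0,0,0],[0,0,0]],"yaw":[-2.8,0,0]}' >/dev/null
python3 - <<'E'
from h import *
st();to(.534,-.186,.2408)
E
```

```text
t 18.92 p [0.5367, -0.2354, 0.2411] ang -45.66 tilt [-0.02, 0.01] F [-0.4, -0.76, 0.41] M [-0.01, -0.04, 0.04] op 65.0 q [-34.6, 26.7, 87.3, -0.0, 66.0, 11.1]
dp mm [0.3, -37.2, -32.6]
```

```bash
python3 -m inch '{"dp":[[0,-6,-5],[0,-13,-12],[0,-13,-11],[0,-5,-4.5],[0,0,0],[8,0,0],[14,0,0],[14,0,0],[10,0,0],[6,0,0],[0,0,0],[0,0,0]],"yaw":[0,0,0,0,0,0,0,0,0,0,0,0]}' >/dev/null
python3 - <<'E'
from h import *
s=st();to(.534,-.186,.145)
c=bot.capture('wrist');save(c,'w13.png')
for b,q in blobs(c): print(b,q[:5],ray(c,b,.121).round(4))
c=bot.capture('scene');save(c,'s13.png',(230,100,100,120),5)
E
```

```text
t 19.92 p [0.5341, -0.1866, 0.1889] ang -45.67 tilt [-0.02, 0.01] F [-0.17, 0.55, -0.23] M [-0.03, -0.04, 0.01] op 65.1 q [-30.6, 28.9, 93.3, -0.0, 57.8, 15.1]
dp mm [43.9, -0.5, -0.3]
[269.1 168.5] [246, 145, 47, 48, 1740] [ 0.5319 -0.136   0.121 ]
[375.5 168. ] [352, 145, 48, 48, 1800] [ 0.5848 -0.1897  0.121 ]
[277.2 246.4] [263, 233, 32, 24, 599] [ 0.4918 -0.1801  0.121 ]
[366.4 246.2] [350, 233, 31, 24, 588] [ 0.5391 -0.2284  0.121 ]
```

View pics/w13.png

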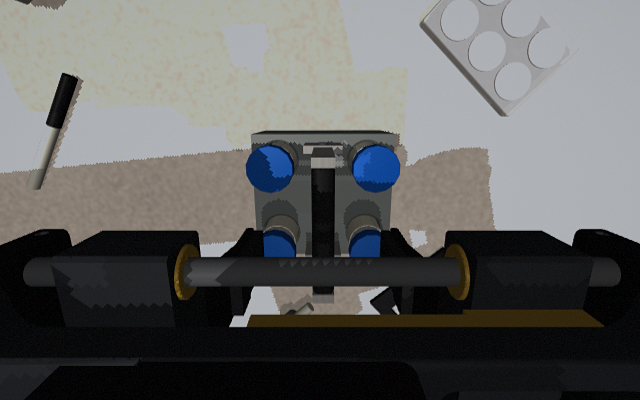

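View pics/s13.png

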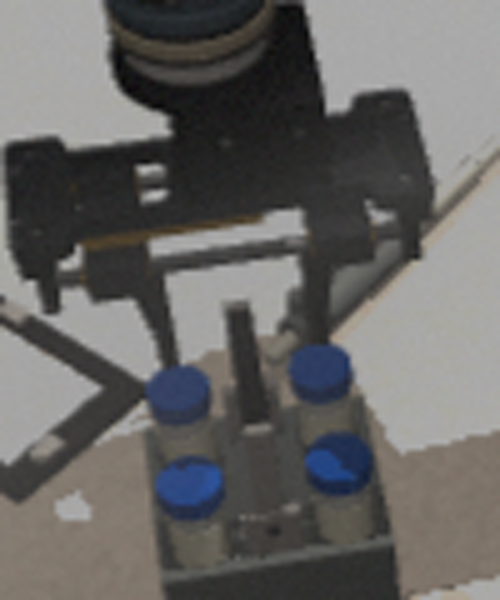

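The bar at column 323 is centred between the fingers. I'll descend and grip.

```bash
python3 -m inch '{"dp":[[5,-0.4,0],[8,0,0],[10,0,0],[10,0,0],[7,0,0],[4,0,0],[0,0,0],[0,0,0]],"yaw":[0,0,0,0,0,0,0,0]}' | grep -E "pos|force"
python3 - <<'E'
from h import *
s=st();to(.534,-.186,.145)
c=bot.capture('scene');save(c,'s14.png',(230,100,100,120),5)
E
```

```text
position: [0.5338, -0.1859, 0.1448]
force: [0.5, -0.4, 0.7]
t 20.68 p [0.5338, -0.1859, 0.1448] ang -45.64 tilt [-0.04, 0.02] F [0.48, -0.43, 0.72] M [-0.06, 0.01, -0.02] op 65.0 q [-30.5, 32.5, 95.5, 0.0, 52.1, 15.1]
dp mm [-0.2, 0.3, -0.1]
```

View pics/s14.png

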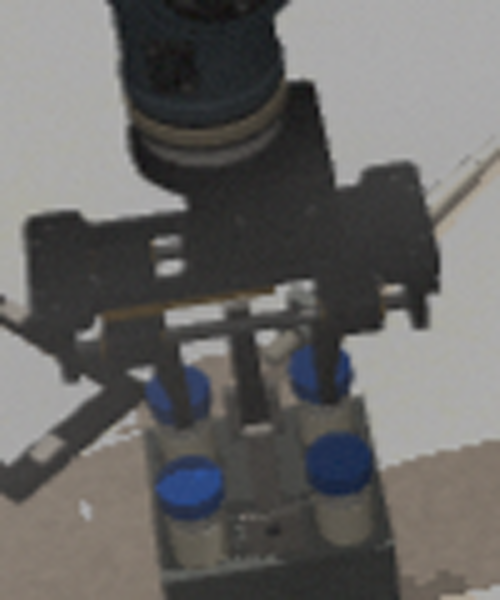

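```bash
python3 -m inch '{"dp":[[0,0,0],[0,0,0],[0,0,0],[0,0,0],[0,0,0],[0,0,0],[0,0,0],[0,0,0],[0,0,0],[0,0,0],[0,0,0],[0,0,0],[0,0,0],[0,0,0]],"yaw":[0,0,0,0,0,0,0,0,0,0,0,0,0,0]}' 0
python3 -m inch '{"dp":[[-1,0,0],[-2,0,0],[-3,0,0],[-3,0,0],[-3,0,0],[-2,0,0],[0,0,0],[0,0,0]],"yaw":[0,0,0,0,0,0,0,0]}'
python3 - <<'E'
from h import *
s=st()
c=bot.capture('wrist');save(c,'w15.png')
c=bot.capture('scene');save(c,'s15.png',(230,100,100,120),5)
E
```

```text
time_s: 21.9
position: [0.5342, -0.1863, 0.1454]
tcp_rot: [[0.001, 0.699, -0.715], [-0.001, -0.715, -0.699], [-1.0, 0.001, -0.0]]
force: [1.8, -1.7, -1.0]
opening: 0.153
time_s: 22.57
position: [0.5338, -0.1859, 0.1594]
tcp_rot: [[0.0, 0.699, -0.715], [-0.0, -0.715, -0.699], [-1.0, 0.0, -0.0]]
force: [0.7, -0.0, -5.8]
opening: 0.158
t 22.57 p [0.5338, -0.1859, 0.1594] ang -45.64 tilt [0.01, -0.0] F [0.69, -0.02, -5.81] M [-0.05, -0.04, 0.04] op 13.8 q [-30.5, 31.2, 94.9, 0.0, 53.9, 15.1]
```

View pics/s15.png

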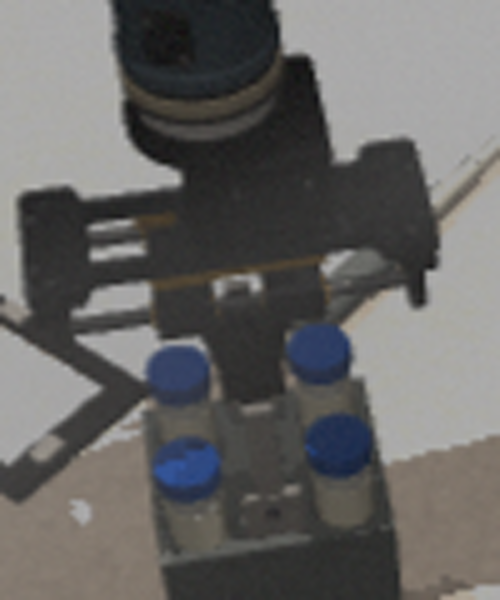

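View pics/w15.png

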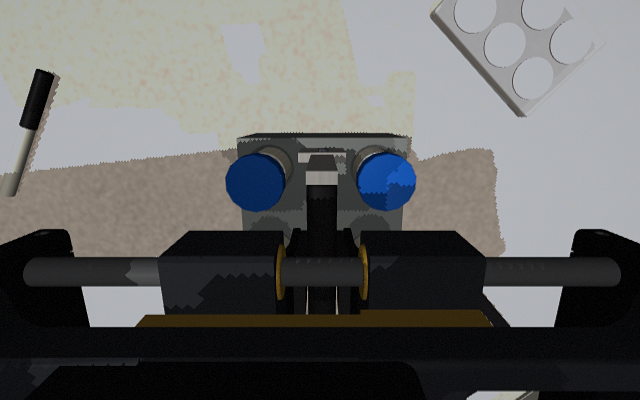

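The full weight, about 5.8 N, is on the wrist, and the carrier stays level with a moment near 0. I'll lift the rest of the way.

```bash
python3 -m inch '{"dp":[[-2,0,0],[-4,0,0],[-6,0,0],[-8,0,0],[-9,0,0],[-9,0,0],[-9,0,0],[-9,0,0],[-9,0,0],[-8,0,0],[-6,0,0],[-4,0,0],[-3,0,0],[-1,0,0],[0,0,0],[0,0,0],[0,0,0],[0,0,0],[0,0,0],[0,0,0]],"yaw":[0,0,0,0,0,0,0,0,0,0,0,0,0,0,0,0,0,0,0,0]}'
python3 - <<'E'
from h import *
s=st()
for n in ('wrist','scene','top'):
    c=bot.capture(n);save(c,n+'16.png')
    for b,q in blobs(c):
        if n!='wrist': print(n,b,q[4],ray(c,b,.221).round(4))
        else: print(b,q[:5])
E
```

```text
time_s: 24.33
position: [0.5338, -0.1859, 0.246]
tcp_rot: [[-0.0, 0.699, -0.715], [0.0, -0.715, -0.699], [-1.0, -0.0, 0.0]]
force: [0.3, -0.8, -5.4]
opening: 0.158
t 24.33 p [0.5338, -0.1859, 0.246] ang -45.64 tilt [-0.02, 0.01] F [0.28, -0.75, -5.4] M [-0.0, -0.02, 0.03] op 13.7 q [-30.5, 24.8, 90.0, 0.0, 65.3, 15.1]
[255.1 181.7] [226, 152, 59, 59, 2589]
[386.8 180.6] [357, 152, 60, 59, 2719]
scene [580.8  26.9] 3182 [-0.4798  0.2862  0.221 ]
scene [94.9 18. ] 133 [ 0.3222 -1.1598  0.221 ]
scene [80.5 19.2] 88 [ 0.3545 -1.1963  0.221 ]
scene [119.7  41. ] 114 [ 0.3805 -0.9536  0.221 ]
scene [563.1 106.8] 219 [-0.0136  0.3412  0.221 ]
scene [290.8 144. ] 68 [ 0.4848 -0.1816  0.221 ]
scene [260.1 148.5] 82 [ 0.5375 -0.2353  0.221 ]
scene [295.  163.7] 80 [ 0.5347 -0.1323  0.221 ]
scene [262.1 168.4] 79 [ 0.5879 -0.188   0.221 ]
scene [390.4 266.7] 178 [0.6626 0.1864 0.221 ]
scene [432.9 298.4] 206 [0.6801 0.2814 0.221 ]
top [189.5 169.6] 121 [0.6025 0.2465 0.221 ]
top [231.3 178. ] 124 [0.5837 0.1463 0.221 ]
top [370.8 224.8] 40 [ 0.4765 -0.187   0.221 ]
```

View pics/scene16.png

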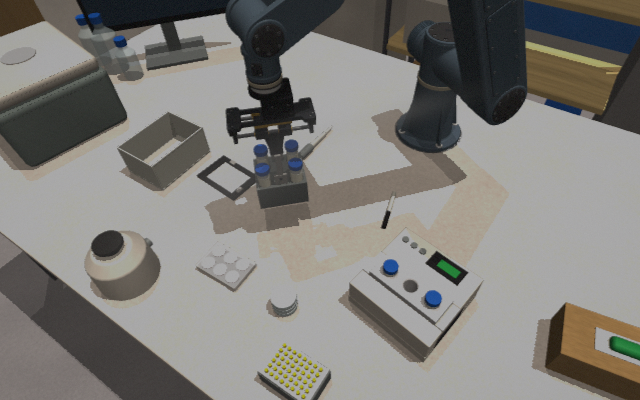

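View pics/wrist16.png

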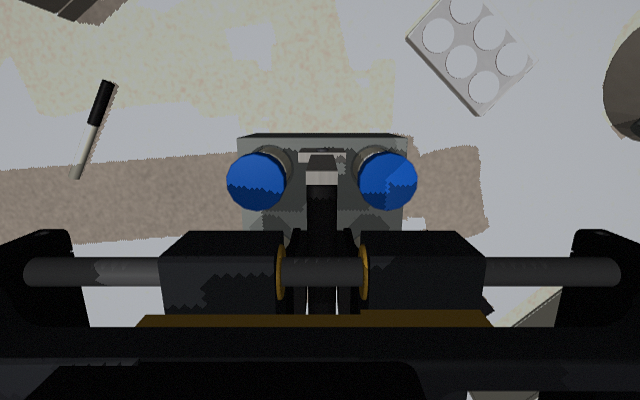

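View pics/top16.png

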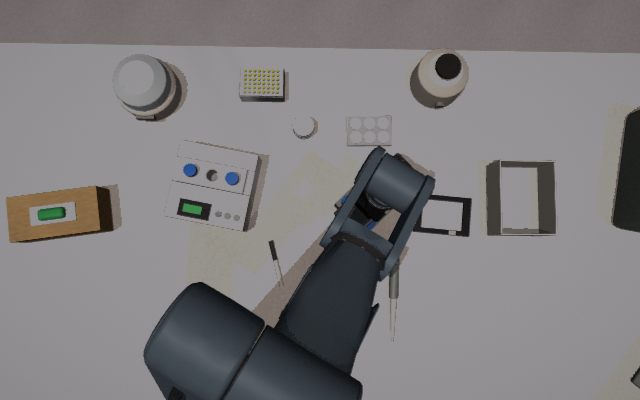

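The carrier hangs level 10 cm up, above its spot, with all four caps at their expected positions for +100 mm. The bystanders and both short tubes have not moved. I'll hand it in.

```bash
python3 -c "
from h import *
st(); print(bot.hand_in())"
```

```text
t 24.48 p [0.5338, -0.1859, 0.2462] ang -45.64 tilt [-0.01, 0.0] F [0.09, -0.9, -5.68] M [-0.02, -0.08, -0.04] op 13.8 q [-30.5, 24.8, 90.0, -0.0, 65.3, 15.1]
the job is handed in; nothing more can be done
None
```

The long tube is in the carrier's empty place, released there while the carrier stood on the bench. I then gripped the carrier at mid-bar and lifted it about 10 cm, and the arm is still holding it above its spot. I handed the job in at 24.5 s.

**Last checks:**
- **Lift:** the tool rose from 0.145 m to 0.246 m with its tilt within 0.02°.
- **Load and grip:** the wrist force is about 5.5 N, matching the roughly 600 g loaded carrier. The moment is near zero, and the fingers are about 14 mm apart on the bar.
- **Tubes:** the scene picture puts all four carrier caps within a few mm of where a level 100 mm lift should leave them. The long tube's cap sits level with its neighbours. Both short tubes are unmoved.
- **Bystanders:** they look unmoved in the pictures.

**Where checks disagreed:**
- **Camera positions:** the cameras differed by about 1–3 mm throughout. I averaged them, and the tube still went in with under 2 N on the wrist.
- **Tube bottom contact:** no contact force showed at the bottom before I let go. By height the foot was within about 0.5 mm of the floor.
- **Turn before the handle grip:** I overshot by 2.8° and corrected it in free air.

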